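# Put the tea things away

### The arm

A 6-joint arm with a two-finger parallel gripper is mounted at the origin on the work surface. World frame = base frame: x ahead of the robot, y to its left, z up, the work surface at z = 0. Lengths are in m, angles in degrees, forces in N, time in s.
With the tool pointing down it reaches from about 0.3 to 0.75 m from the base axis. Payload 8.5 kg.
Tool frame: the origin (TCP) lies on the centre line of the jaws, within the pads' length; the fingertips stand 17 mm ahead of it and the grasp point (between the pads) lies 2 mm behind it (env.tcp_to_tips is the distance from the TCP to the fingertips, in m); z points along the fingers, y is the line along which they close (so a half turn about z gives the same grasp; the last joint's range is limited). The gripper opens to 85 mm and grips with 20 to 120 N. Pads are 22 mm wide; open, the fingers measure 114 mm over their backs; the gripper's body (76 mm by 85 mm) begins 54 mm behind the grasp point. The pads swing forward as they close: fully open they stand 13 mm farther back than shut.
Start: joints at [58.195, 21.807, 74.336, -0, 83.858, -12.336], TCP at [0.183, 0.519, 0.248] pointing down, gripper open.
Joint ranges: [-178.18, 178.18], [-50.72, 133.34], [12.68, 142.11], [-81.47, 261.47], [9.98, 163.14], [-165.26, 165.26]. Speed limits (degrees/s): [136.94, 136.94, 180, 180, 180, 180].

### API

Orientations are given as a 3x3 rotation matrix whose columns are the frame's x, y, z axes.
In Python, from rig import env gives the robot as it stands. The module is installed in compiled form; this text tells all that it offers.
- The arm moves only by the shell command python3 -m pendant 'ROWS' [FORCE]. ROWS is JSON, a list of rows, each a list of 7 numbers: the opening, from 0 (shut) to 1 (fully open), then the shift along the tool's x, y, z in m, then the turn, a rotation vector about the tool's x, y, z in rad. A call has 1 to 5 rows; each row is the pose to reach, as a shift and turn from the pose commanded when the call began, along the tool's axes at that moment; what a row does not reach only later rows make up. A row lasts 1/8 s, in which the tool goes at most 62.5 mm and 10.7 degrees, less where a joint would pass 70% of its speed; a pose out of reach is approached as far as the arm can. A call with a gripper value outside its range is refused whole. The fingers move at their own pace and stop on an object; FORCE is the grip in N (left out, the last holds). Time passes only in rows, so rows that repeat a pose let the fingers close. It gives the time, the measured TCP pose, the force, the opening and the grip force at its end, in the units of the state.
- env.observe(): the state, without advancing time (a new reading comes with each control period).
- env.get_image(name): name is "side" or "top"; returns a dict with "image" (480x640x3 uint8, blue, green, red), "fx", "fy", "cx", "cy" (pixels), "pose" (4x4, takes a point from camera to world coordinates). Camera axes: x right, y up, looking along -z (the intrinsics and any distortion apply to the point x, -y, -z); pixel columns grow to the right and rows downward; lengths in m; the calibration is good to about 2 mm. A picture is of the moment at which its call begins. There is no depth.
- env.close_job(): hands the job in; it is judged then, once.
Trained networks look in the newest picture that a camera, given by its name, has taken for a name from the list of things; names that differ only in an ending like _2 or _b are one class to them, and where a whole thing is asked for, a point or a joint stands for the part that bears it (a point fixed in the world has none). Each returns a list of dicts, best first, with "conf" (0 to 1); they miss things now and then, are a little off and sometimes report something else, mostly with a low value. They report only what shows in the picture. A call takes as long as a camera call. They do not tell look-alikes from the thing itself.
- env.find_in(camera, thing): "bbox" ([centre column, centre row, width, height] in pixels, round what is visible of it).
- env.trace(camera, thing): "mask" (480x640 bool, what is visible of it) and "bbox" ([centre column, centre row, width, height] in pixels, round what is visible of it).
- env.tip_of(camera, thing): "centre" ([column, row] in pixels: a listed point, or the origin of a listed thing).
The state is a dict: "time_s": time; "q": joint angles; "qvel": joint speeds; "joint_efforts": joint torques, N m; "position": TCP position; "tool_rot": TCP orientation; "ft_force": force on the tool from outside, world axes, zero at the start; "wrist_torque": the same for the moment, N m; "grip_width": finger opening in m; "gripper_force": force on a finger pad.
Only numpy, scipy, OpenCV 4.12 (cv2) and the standard library are available. Lean on these libraries where they do the work, as an engineer would, in place of code of your own. Each camera call takes 0.05 s, during which the arm holds its last target. There are 200 camera calls.

### The job

Put the tea things away. Press the round latch on top of the wooden box so that its drawer springs open, stand the short tin upright in the drawer, let go of it and push the drawer fully shut. Then hang the white scoop by the hole in its handle on the peg of the wooden stand, let it hang free, and leave the tall tin, the bowl and the jar where they are.

Things in the scene. Friction and masses are not known exactly. Their poses are not given: they have to be found in the camera images.
- tea_box: Fixed wooden box, 170 (x) x 180 (y) x 100 mm high, with one drawer without a handle. Origin: centre of its underside, on the counter; x points from the drawer's front to the back, z up: the drawer comes out along -x. The shell's front plane is at x = -85 mm; the shut drawer's panel stands 12 mm before that.
- latch: Round steel push latch, a disc 36 mm across, 24 mm above the box's top, 15 mm behind its centre. Origin: centre of its top face (124 mm above the counter while the drawer is shut). It goes down 20 mm at most and resists with 4 to 7 N; past about 6 mm it goes on down by itself and the drawer springs out. It rises again when the drawer is shut.
- tea_drawer (a joint): Travel of the drawer out of the box, m: 0 shut, 0.120 fully open. Once released a weak push (about 1 N) pushes it fully open within about 1 s and holds it there. To shut it, push its panel with 1 to 3 N until the joint reads 0; over the last 30 mm the latch draws it in and keeps it shut.
- drawer_spot (a point): Point on the drawer's floor, 18 mm above the counter, where the tin belongs: midway across, and 60 mm behind the front panel (open: 60 mm before the box; close the fingers across the drawer, y). Moves with the drawer; axes as the box's. The tray is 140 mm wide inside, its side walls 20 mm high, its front panel's top 96 mm above the counter. Headroom in the box: 70 mm.
- drawer_front (a point): Middle of the top edge of the outer face of the drawer's front panel, 96 mm above the counter; moves with the drawer; the panel (180 mm wide, 92 mm high) lies below it, square to the box's x. Place to push the drawer shut.
- short_tin: Closed aluminium tin, the SHORT one: 60 mm across, 60 mm high, about 110 g, standing on the counter. Origin: centre of its underside, z up.
- tall_tin: Closed aluminium tin, the TALL one: 60 mm across, 105 mm high. Not to be moved. Origin: centre of its underside. The two tins may have swapped places.
- scoop: White plastic scoop, about 90 g, 190 mm tall, upright on its cup (60 mm across, 45 mm high). Above it, centred, a flat upright paddle handle, 38 mm wide (y), 8 mm thick (x), from 80 to 190 mm high, with a hole along x. Origin: centre of the cup's underside, z up. Held from above by the paddle's long edges (fingers closing along y), the peg can pass between the fingers.
- scoop_hole (a point): Centre of the 24 mm hole in the scoop's handle, 172 mm above the scoop's underside, 18 mm below the handle's top; the hole's axis is the scoop's x (either side may face the stand).
- peg_stand: Fixed wooden stand: foot 100 mm across, 14 mm high; post 22 mm square, 222 mm high; one round peg 10 mm thick along the stand's -x, rising 8 degrees: its axis is 205 mm above the counter at the post's axis, 219 mm at x = -100 mm; tip at x = -105 mm. Origin: centre of the foot's underside; x points from the peg's tip to the post, z up.
- peg_mid (a point): Point on the peg's axis, 65 mm before the post's axis (x = -65 mm of the stand), 214 mm above the counter: a good place for the scoop to hang. Axes as the stand's. When it hangs, the hole's centre is about 7 mm below the peg's axis.
- peg_tip (a point): Free tip of the peg, 220 mm above the counter.
- steel_bowl: Stainless steel bowl, 120 mm across, 55 mm high. Not to be moved. Origin: centre of its underside.
- jar: Glass jar with a flip-top lid, 76 mm across, 104 mm high. Not to be moved. Origin: centre of its underside.
Mind the look-alikes: they are no part of the job. Several things have the shape of the scoop; the one meant has the colours described above.

How it is judged:
By the outcome, as a careful person would: the job done as asked, in the order asked, and still so for the second after the job is handed in, with the robot touching nothing.
It also fails if it takes over 72 s, if anything falls off the work surface, if the arm or the gripper's body presses on something with over 40 N, if the wrist force passes 120 N, or if a joint passes its speed limit or range.

## Working session

There is one attempt and no reset: what is moved stays moved. The work goes in short steps, Python scripts to look and compute and a shell command to move; the robot and the scene stay as the last step left them, time stands still between calls to the robot, and variables do not carry over. Pictures are saved under pics/ and viewed, at most 12 in all, crops included, and the job is handed in when it is done.

```bash
mkdir -p pics && cat > h.py <<'E'
import numpy as np, cv2
from rig import env
def save(cam,fn,crop=None,scale=1):
    d=env.get_image(cam); im=d["image"]
    if crop: x0,y0,x1,y1=crop; im=im[y0:y1,x0:x1]
    if scale!=1: im=cv2.resize(im,None,fx=scale,fy=scale,interpolation=cv2.INTER_CUBIC)
    cv2.imwrite(fn,im); return d
def ray(d,px):
    v=np.array([(px[0]-d["cx"])/d["fx"],-(px[1]-d["cy"])/d["fy"],-1.0])
    P=np.array(d["pose"]); return P[:3,3],P[:3,:3]@v
def atz(d,px,z):
    o,v=ray(d,px); return o+v*(z-o[2])/v[2]
def proj(d,p):
    P=np.array(d["pose"]); c=P[:3,:3].T@(np.array(p)-P[:3,3])
    return np.array([d["cx"]+d["fx"]*c[0]/-c[2], d["cy"]+d["fy"]*c[1]/c[2]])
def tri(d1,p1,d2,p2):
    A=[];b=[]
    M=np.zeros((3,3));r=np.zeros(3)
    for d,p in((d1,p1),(d2,p2)):
        o,v=ray(d,p);v=v/np.linalg.norm(v);Q=np.eye(3)-np.outer(v,v);M+=Q;r+=Q@o
    return np.linalg.solve(M,r)
def tool(dw):
    return np.array(env.observe()["tool_rot"]).T@np.array(dw)
E
python3 - <<'E'
from h import *
np.set_printoptions(precision=3,suppress=True)
ds={}
for c in("side","top"):
    d=save(c,f"pics/{c}0.png"); ds[c]=d
    print(c,{k:v for k,v in d.items() if k not in("image",)})
s=env.observe();print(s["position"],s["tool_rot"],s["time_s"],env.tcp_to_tips)
for t in["tea_box","latch","drawer_front","short_tin","tall_tin","scoop","scoop_hole","peg_stand","peg_mid","peg_tip","steel_bowl","jar"]:
    for c in("side","top"):
        print(t,c,[(np.round(r["centre"],1).tolist(),round(r["conf"],2)) for r in env.tip_of(c,t)])
E
```

```text
side {'fx': 562.8996770501275, 'fy': 562.8996770501275, 'cx': 317.4373016763598, 'cy': 233.2350387614102, 'pose': array([[ 0.988,  0.114, -0.106,  0.398],
       [-0.155,  0.715, -0.682, -0.925],
       [-0.002,  0.69 ,  0.724,  1.144],
       [ 0.   ,  0.   ,  0.   ,  1.   ]])}
top {'fx': 471.7381759074067, 'fy': 471.7381759074067, 'cx': 319.99051169643326, 'cy': 233.30466533820535, 'pose': array([[-0.01 ,  0.987, -0.159,  0.352],
       [-1.   , -0.012, -0.014,  0.012],
       [-0.016,  0.159,  0.987,  1.324],
       [ 0.   ,  0.   ,  0.   ,  1.   ]])}
[0.183 0.518 0.248] [[-0.943  0.333 -0.001]
 [ 0.333  0.943 -0.001]
 [ 0.    -0.001 -1.   ]] 0.1 0.017
tea_box side [([337.3, 212.9], 0.76), ([285.0, 291.8], 0.31)]
tea_box top [([248.8, 211.8], 0.68)]
latch side [([286.3, 293.1], 0.65)]
latch top [([237.5, 196.9], 0.48)]
drawer_front side [([302.9, 189.2], 0.77)]
drawer_front top [([243.0, 241.3], 0.65), ([369.9, 199.0], 0.62)]
short_tin side [([285.8, 291.7], 0.69), ([287.0, 176.8], 0.4)]
short_tin top [([343.0, 271.7], 0.94), ([250.4, 211.1], 0.54), ([359.0, 194.3], 0.3)]
tall_tin
[... 185 characters left out ...]
p [([379.7, 308.4], 0.96), ([444.3, 291.5], 0.72), ([409.2, 232.2], 0.67), ([397.7, 274.5], 0.57), ([184.2, 252.1], 0.2)]
scoop_hole side [([347.4, 304.3], 0.83), ([287.7, 301.1], 0.64), ([241.9, 284.4], 0.59), ([269.5, 350.5], 0.57)]
scoop_hole top [([421.0, 217.4], 0.84), ([412.4, 269.5], 0.81), ([386.8, 308.0], 0.8)]
peg_stand side []
peg_stand top [([360.6, 198.0], 0.88)]
peg_mid side [([355.1, 240.5], 0.89)]
peg_mid top [([368.3, 198.9], 0.55)]
peg_tip side [([334.6, 245.8], 0.64)]
peg_tip top [([367.2, 219.4], 0.91)]
steel_bowl side [([404.8, 351.8], 0.88)]
steel_bowl top [([419.0, 182.8], 0.75)]
jar side [([285.1, 175.4], 0.74), ([343.8, 182.9], 0.28)]
jar top [([187.5, 253.9], 0.63)]
```

View pics/side0.png

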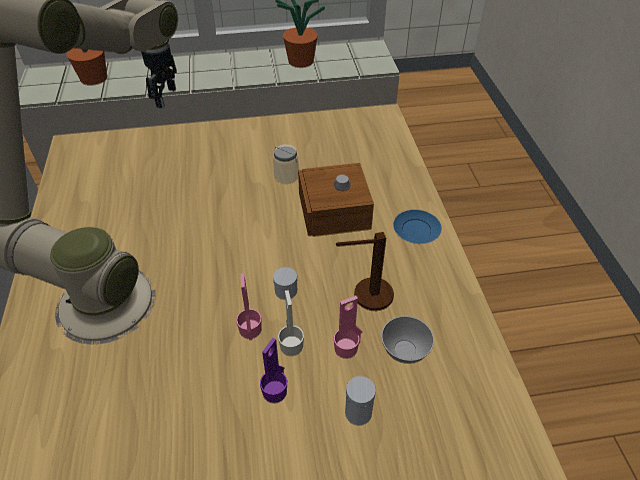

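View pics/top0.png

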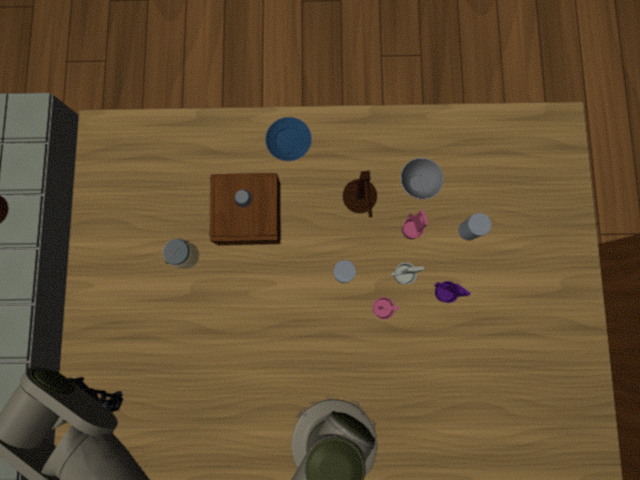

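The side view shows the box with its latch at (342,183), the short tin at (286,284) and the tall tin at (360,400). The stand's peg tip is at (338,243). There are four scoop shapes: pink (249,323), white (291,340), pink (347,343) and purple (273,385). Only the one at (291,340), which is (405,273) in the top view, is white, so it fits. I'll confirm it in a crop and measure.

```bash
python3 - <<'E'
from h import *
np.set_printoptions(precision=4,suppress=True)
S=env.get_image("side");T=env.get_image("top")
a=cv2.resize(S["image"][220:400,210:390],None,fx=3.3,fy=3.3,interpolation=cv2.INTER_CUBIC)[:594,:396]
b=cv2.resize(T["image"][160:340,330:450],None,fx=3.3,fy=3.3,interpolation=cv2.INTER_CUBIC)[:594,:396]
cv2.imwrite("pics/crop1.png",np.hstack([a,b]))
def tops(m): 
    return m
# tins/scoop mask-based
for t,z,h in(("short_tin",0,.06),("tall_tin",0,.105),("scoop",0,.19),("steel_bowl",0,.055),("jar",0,.104),("latch",.1,.124),("tea_box",0,.1),("peg_stand",0,.222)):
    for c,d in(("side",S),("top",T)):
        for r in env.trace(c,t)[:5]:
            m=r["mask"].astype(np.uint8);ys,xs=np.nonzero(m)
            print(t,c,round(r["conf"],2),np.round(r["bbox"],0), "meancol",d["image"][ys,xs].mean(0).round(0))
p=lambda d,px,z:atz(d,px,z)
print("tip tri",tri(S,(334.6,245.8),T,(367.2,219.4)), "side@.22",p(S,(334.6,245.8),.22),"top",p(T,(367.2,219.4),.22))
print("mid",tri(S,(355.1,240.5),T,(368.3,198.9)),p(S,(355.1,240.5),.214),p(T,(368.3,198.9),.214))
print("stand",p(T,(360.6,198),0))
print("latch",p(T,(242.5,198),.124),p(S,(342,180),.124))
print("box",p(T,(248.8,211.8),0),p(S,(337.3,212.9),0),"front",p(T,(243,241.3),.096),p(S,(302.9,189.2),.096))
print("tin",p(T,(343,271.7),0),p(S,(285.8,291.7),0))
print("scoop",p(T,(397.7,274.5),0),p(S,(294.2,348.3),0),"hole",p(T,(412.4,269.5),.172),p(S,(287.7,301.1),.172))
print("bowl",p(T,(419,182.8),0),"tall",p(T,(466.7,229.4),0),"jar",p(T,(187.5,253.9),0))
E
```

```text
short_tin side 0.66 [285. 284.  25.  29.] meancol [120. 117. 115.]
short_tin side 0.32 [411. 342.  54.  48.] meancol [99. 99. 99.]
short_tin top 0.81 [343. 273.  18.  24.] meancol [119. 116. 113.]
tall_tin side 0.68 [361. 402.  31.  49.] meancol [116. 113. 112.]
tall_tin top 0.68 [475. 228.  35.  30.] meancol [102. 100.  97.]
scoop side 0.94 [349. 327.  28.  66.] meancol [ 78.  65. 109.]
scoop side 0.8 [292. 324.  23.  67.] meancol [106. 112. 114.]
scoop side 0.69 [272. 371.  28.  62.] meancol [80. 36. 67.]
scoop side 0.65 [250. 307.  29.  66.] meancol [ 78.  65. 110.]
scoop side 0.18 [365. 274.  59.  78.] meancol [22. 38. 59.]
scoop top 0.95 [414. 225.  28.  27.] meancol [ 80.  64. 122.]
scoop top 0.8 [384. 309.  25.  24.] meancol [ 90.  72. 136.]
scoop top 0.71 [451. 292.  38.  19.] meancol [75. 30. 62.]
scoop top 0.67 [405. 273.  31.  21.] meancol [105. 116. 118.]
steel_bowl side 0.88 [408. 342.  58.  47.] meancol [ 99.  99. 100.]
steel_bowl top 0.75 [422. 180.  46.  40.] meancol [83. 85. 85.]
jar top 0.86 [179. 252.  39.  31.] meancol [75. 83. 84.]
latch side 0.73 [343. 184.  14.
[... 267 characters left out ...]
. 30. 51.]
peg_stand top 0.89 [361. 193.  37.  51.] meancol [14. 28. 46.]
tip tri [ 0.5664 -0.0863  0.2044] side@.22 [ 0.5647 -0.1     0.22  ] top [ 0.5623 -0.0849  0.22  ]
mid [ 0.6132 -0.0891  0.2173] [ 0.6143 -0.086   0.214 ] [ 0.6137 -0.0894  0.214 ]
stand [ 0.6671 -0.087   0.    ]
latch [0.6417 0.2308 0.124 ] [0.6452 0.2233 0.124 ]
box [0.6308 0.2346 0.    ] [0.6349 0.2226 0.    ] front [0.5314 0.2327 0.096 ] [0.5376 0.2339 0.096 ]
tin [ 0.4559 -0.0327  0.    ] [ 0.4534 -0.0399  0.    ]
scoop [ 0.4463 -0.1855  0.    ] [ 0.4533 -0.209   0.    ] hole [ 0.4459 -0.1959  0.172 ] [ 0.4462 -0.1988  0.172 ]
bowl [ 0.7097 -0.2562  0.    ] tall [ 0.5718 -0.3851  0.    ] jar [0.5112 0.4071 0.    ]
```

View pics/crop1.png

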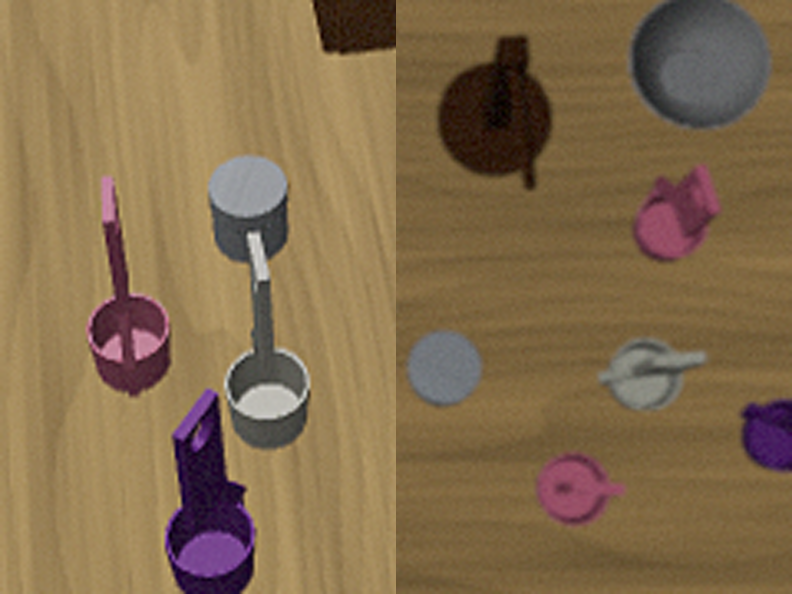

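The crop confirms the white scoop: cup at crop (265,395) in the side view and (645,372) in the top view. The other scoop shapes are pink and purple. Next I'll move above the latch.

```bash
python3 -m pendant '[[0,-0.53,-0.12,0.04,0,0,-0.34],[0,-0.53,-0.12,0.04,0,0,-0.34],[0,-0.53,-0.12,0.04,0,0,-0.34],[0,-0.53,-0.12,0.04,0,0,-0.34],[0,-0.53,-0.12,0.04,0,0,-0.34]]' 40
python3 - <<'E'
from h import *
np.set_printoptions(precision=4,suppress=True)
S=env.get_image("side");T=env.get_image("top")
env.observe()
s=env.observe();print(s["position"],s["tool_rot"],s["time_s"])
g=lambda c,t,k:(lambda L:L[k] if len(L)>k else None)(env.trace(c,t),k)
# scoop: white = low saturation
for c,d in(("side",S),("top",T)):
    for r in env.trace(c,"scoop"):
        ys,xs=np.nonzero(r["mask"]); m=d["image"][ys,xs].mean(0)
        if m.max()-m.min()<20 and r["conf"]>.4:
            ym=ys.min(); 
            print("white",c,r["bbox"],"top pts",[(x,y) for x,y in zip(xs,ys) if y<ym+2][:12] if c=="side" else [(x,y) for x,y in zip(xs,ys) if x>xs.max()-2])
print("paddle top edge: side",atz(S,(285.8,291.2),.19),atz(S,(291.2,303.3),.19))
print("top",atz(T,(407.9,270.9),.19),atz(T,(423.6,268.5),.19))
print("cup top centre(z=.045) top",atz(T,(405.5,273.3),.045)," side",atz(S,(291,336),.045))
print("tin top",atz(T,(344.8,271.5),.06),atz(S,(285.2,277),.06))
print("peg tip top",atz(T,(370.9,216.7),.22),"side",atz(S,(337,243.5),.22),"foot top",atz(T,(360,195.8),.014),"foot side",atz(S,(374.5,293),.014), "post top",atz(T,(364.5,174.5),.222))
for px in((211,175),(278,174),(212,242),(279,242)): print("box corner",atz(T,px,.1))
E
```

```text
time_s: 2.82
position: [0.4412, 0.356, 0.226]
tool_rot: [[-1.0, -0.0, 0.0], [-0.0, 1.0, 0.0], [-0.0, 0.0, -1.0]]
ft_force: [1.6, 1.1, 0.4]
grip_width: 0.0001
gripper_force: 0.0
[0.4439 0.3539 0.225 ] [[-1.      0.0058  0.0002]
 [ 0.0058  1.     -0.0012]
 [-0.0002 -0.0012 -1.    ]] 2.925
white side [290.9, 325.1, 20.3, 67.9] top pts [(np.int64(286), np.int64(292)), (np.int64(287), np.int64(292)), (np.int64(285), np.int64(293)), (np.int64(286), np.int64(293)), (np.int64(287), np.int64(293)), (np.int64(288), np.int64(293))]
white top [405.4, 273.4, 31.1, 20.5] top pts [(np.int64(420), np.int64(267)), (np.int64(420), np.int64(268)), (np.int64(421), np.int64(268)), (np.int64(420), np.int64(269)), (np.int64(421), np.int64(269)), (np.int64(420), np.int64(270))]
paddle top edge: side [ 0.4444 -0.1857  0.19  ] [ 0.4518 -0.2191  0.19  ]
top [ 0.4412 -0.1818  0.19  ] [ 0.4465 -0.2196  0.19  ]
cup top centre(z=.045) top [ 0.4461 -0.1999  0.045 ]  side [ 0.448  -0.2037  0.045 ]
tin top [ 0.4516 -0.0355  0.06  ] [ 0.4544 -0.0406  0.06  ]
peg tip top [ 0.5688 -0.0939  0.22  ] side [ 0.5712 -0.0941  0.22  ] foot top [ 0.6702 -0.0844  0.014 ] foot side [ 0.6727 -0.0899  0.014 ] post top [ 0.6722 -0.0811  0.222 ]
box corner [0.7122 0.3213 0.1   ]
box corner [0.7124 0.1406 0.1   ]
box corner [0.5299 0.3137 0.1   ]
box corner [0.5278 0.1372 0.1   ]
```

```bash
python3 -m pendant '[[0,-0.198,-0.125,0.03,0,0,0],[0,-0.198,-0.125,0.06,0,0,0],[0,-0.198,-0.125,0.06,0,0,0],[0,-0.198,-0.125,0.06,0,0,0],[0,-0.198,-0.125,0.06,0,0,0]]'
python3 -m pendant '[[0,0,0,0.015,0,0,0],[0,0,0,0.025,0,0,0],[0,0,0,0.031,0,0,0],[0,0,0,0.037,0,0,0],[0,0,0,0.037,0,0,0]]'
```

```text
time_s: 3.65
position: [0.6387, 0.2311, 0.1639]
tool_rot: [[-1.0, 0.002, -0.003], [0.002, 1.0, -0.001], [0.003, -0.001, -1.0]]
ft_force: [-0.7, 0.4, -0.0]
grip_width: -0.0001
gripper_force: 0.0
time_s: 4.28
position: [0.6372, 0.2325, 0.1283]
tool_rot: [[-1.0, -0.001, -0.001], [-0.001, 1.0, -0.0], [0.001, -0.0, -1.0]]
ft_force: [-0.4, -0.1, -0.0]
grip_width: -0.0002
gripper_force: 0.0
```

```bash
python3 -m pendant '[[0,0,0,-0.05,0,0,0],[0.5,0,0,-0.1,0,0,0],[1,0,0,-0.1,0,0,0]]'
python3 - <<'E'
from h import *
np.set_printoptions(precision=4,suppress=True)
T=env.get_image("top");S=env.get_image("side")
for c,d in(("top",T),("side",S)):
    for r in env.tip_of(c,"drawer_front"): print(c,r["conf"],r["centre"],atz(d,r["centre"],.096))
cv2.imwrite("pics/d1.png",cv2.resize(np.hstack([T["image"][150:330,160:300],S["image"][130:310,250:390]]),None,fx=2,fy=2))
s=env.observe();print(s["position"],s["tool_rot"])
E
```

```text
time_s: 4.65
position: [0.6388, 0.2326, 0.2338]
tool_rot: [[-1.0, -0.0, 0.009], [-0.0, 1.0, 0.001], [-0.009, 0.001, -1.0]]
ft_force: [-0.8, 0.1, 0.6]
grip_width: 0.036
gripper_force: 0.0
top 0.58 [243.5, 289.1] [0.406  0.2293 0.096 ]
side 0.9 [260.2, 197.0] [0.4177 0.2208 0.096 ]
[0.6372 0.2321 0.2274] [[-1.     -0.0001 -0.0029]
 [-0.0001  1.     -0.0006]
 [ 0.0029 -0.0006 -1.    ]]
```

View pics/d1.png

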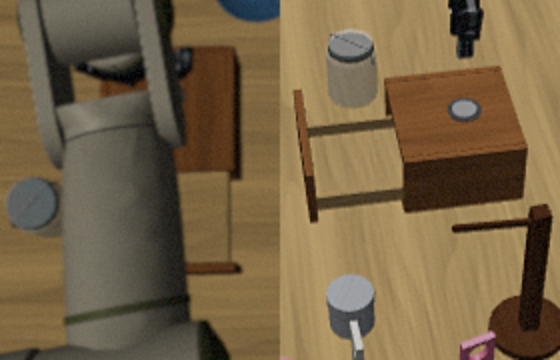

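The drawer is fully open, with its panel at crop (305,155). Next I'll fetch the short tin.

```bash
python3 -m pendant '[[1,0.092,-0.135,0,0,0,0],[1,0.092,-0.135,0,0,0,0],[1,0.092,-0.135,0,0,0,0],[1,0.092,-0.135,0,0,0,0]]'
python3 -m pendant '[[1,0.092,-0.134,0.02,0,0,0],[1,0.092,-0.134,0.06,0,0,0],[1,0.092,-0.134,0.09,0,0,0],[1,0.092,-0.134,0.1,0,0,0],[1,0.092,-0.134,0.1,0,0,0]]'
python3 - <<'E'
from h import *
np.set_printoptions(precision=4,suppress=True)
S=env.get_image("side")
r=env.trace("side","short_tin")
for k in r[:2]: print(k["conf"],k["bbox"])
print(proj(S,(.453,-.037,.06)),proj(S,(.453,-.037,.03)))
s=env.observe();print(s["position"],s["tool_rot"],s["grip_width"])
E
```

```text
time_s: 5.35
position: [0.5444, 0.0956, 0.2284]
tool_rot: [[-1.0, 0.003, -0.002], [0.003, 1.0, -0.0], [0.002, -0.0, -1.0]]
ft_force: [0.0, 0.1, -0.2]
grip_width: 0.0852
gripper_force: 0.0
time_s: 5.98
position: [0.4534, -0.0365, 0.1278]
tool_rot: [[-1.0, 0.0, -0.003], [0.0, 1.0, 0.001], [0.003, 0.001, -1.0]]
ft_force: [0.8, -0.6, -0.8]
grip_width: 0.0854
gripper_force: 0.0
0.57 [285.8, 286.2, 31.7, 27.9]
[284.4713 275.9386] [285.0026 283.4999]
[ 0.4545 -0.0363  0.1293] [[-1.     -0.001   0.0004]
 [-0.001   1.     -0.    ]
 [-0.0004 -0.     -1.    ]] 0.08542636428043769
```

```bash
python3 -m pendant '[[1,0,0,0.05,0,0,0],[1,0,0,0.08,0,0,0],[1,0,0,0.093,0,0,0],[0.5,0,0,0.093,0,0,0],[0.5,0,0,0.093,0,0,0]]' 30
python3 -m pendant '[[0.5,0,0,0,0,0,0],[0.5,0,0,0,0,0,0],[0.5,0,0,0,0,0,0]]' 30
python3 -m pendant '[[0.5,0,0,-0.02,0,0,0],[0.5,0,0,-0.07,0,0,0],[0.5,0,0,-0.13,0,0,0],[0.5,0,0,-0.14,0,0,0]]' 30
```

```text
time_s: 6.7
position: [0.4545, -0.0368, 0.0372]
tool_rot: [[-1.0, -0.001, 0.002], [-0.001, 1.0, -0.001], [-0.002, -0.001, -1.0]]
ft_force: [-0.4, -0.6, -2.1]
grip_width: 0.0589
gripper_force: 32.5
time_s: 7.08
position: [0.4545, -0.0368, 0.0371]
tool_rot: [[-1.0, -0.0, 0.003], [-0.0, 1.0, -0.001], [-0.003, -0.001, -1.0]]
ft_force: [0.4, 2.0, 7.0]
grip_width: 0.0586
gripper_force: 33.2
time_s: 7.58
position: [0.4548, -0.0371, 0.1797]
tool_rot: [[-1.0, -0.0, 0.007], [-0.0, 1.0, -0.003], [-0.007, -0.003, -1.0]]
ft_force: [-0.3, 0.2, -2.8]
grip_width: 0.0587
gripper_force: 33.6
```

```bash
python3 -m pendant '[[0.5,-0.028,0.263,0,0,0,0],[0.5,-0.028,0.263,0,0,0,0],[0.5,-0.028,0.263,0,0,0,0],[0.5,-0.028,0.263,0,0,0,0],[0.5,-0.028,0.263,0,0,0,0]]'
python3 -m pendant '[[0.5,0,0,0.05,0,0,0],[0.5,0,0,0.08,0,0,0],[0.5,0,0,0.08,0,0,0]]'
python3 - <<'E'
from h import *
np.set_printoptions(precision=4,suppress=True)
S=env.get_image("side")
r=env.tip_of("side","drawer_spot");print([(k["conf"],k["centre"],atz(S,k["centre"],.018)) for k in r])
r=env.tip_of("side","drawer_front");print([(k["conf"],k["centre"],atz(S,k["centre"],.096)) for k in r])
s=env.observe();print(s["position"],s["tool_rot"],s["grip_width"],s["gripper_force"],s["ft_force"])
cv2.imwrite("pics/d2.png",cv2.resize(S["image"][120:300,230:420],None,fx=3,fy=3))
E
```

```text
time_s: 8.2
position: [0.4808, 0.2292, 0.1747]
tool_rot: [[-1.0, -0.004, -0.002], [-0.004, 1.0, -0.0], [0.002, -0.0, -1.0]]
ft_force: [-0.0, -0.9, -1.9]
grip_width: 0.0587
gripper_force: 33.7
time_s: 8.57
position: [0.4804, 0.2254, 0.0939]
tool_rot: [[-1.0, 0.0, -0.006], [0.0, 1.0, -0.001], [0.006, -0.001, -1.0]]
ft_force: [0.0, -0.7, -0.6]
grip_width: 0.0587
gripper_force: 33.7
[(0.89, [284.7, 210.6], array([0.4837, 0.2376, 0.018 ]))]
[(0.74, [258.9, 194.2], array([0.4151, 0.2327, 0.096 ]))]
[0.4823 0.226  0.0971] [[-1.      0.0003  0.0018]
 [ 0.0003  1.      0.0003]
 [-0.0018  0.0003 -1.    ]] 0.058676126706960825 33.72162027917511 [-0.5575 -0.533  -0.7723]
```

View pics/d2.png

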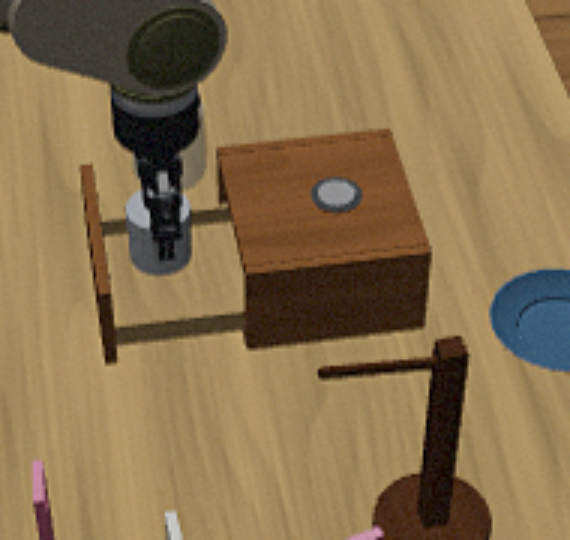

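The tin is above the drawer's middle, at crop (160,240). Next I'll lower it, release and rise.

```bash
python3 -m pendant '[[0.5,0,0,0.025,0,0,0],[0.5,0,0,0.034,0,0,0],[0.5,0,0,0.038,0,0,0],[0.5,0,0,0.041,0,0,0],[0.5,0,0,0.041,0,0,0]]'
python3 -m pendant '[[1,0,0,0,0,0,0],[1,0,0,0,0,0,0],[1,0,0,0,0,0,0],[1,0,0,0,0,0,0]]'
python3 -m pendant '[[1,0,0,-0.03,0,0,0],[1,0,0,-0.09,0,0,0],[0.4,0,0,-0.13,0,0,0],[0,0,0,-0.13,0,0,0]]'
python3 - <<'E'
from h import *
S=env.get_image("side")
for t in("short_tin","drawer_front"):
  for k in env.tip_of("side",t): print(t,k["conf"],k["centre"],atz(S,k["centre"],.018 if t=="short_tin" else .096))
print(env.trace("side","short_tin")[0]["bbox"])
s=env.observe();print(s["position"],s["tool_rot"])
E
```

```text
time_s: 9.35
position: [0.4818, 0.2263, 0.0554]
tool_rot: [[-1.0, -0.0, 0.001], [-0.0, 1.0, 0.0], [-0.001, 0.0, -1.0]]
ft_force: [-0.8, -0.2, -1.1]
grip_width: 0.0586
gripper_force: 33.7
time_s: 9.85
position: [0.4817, 0.2263, 0.0551]
tool_rot: [[-1.0, -0.0, 0.0], [-0.0, 1.0, 0.0], [-0.0, 0.0, -1.0]]
ft_force: [-0.4, -0.2, -0.7]
grip_width: 0.0856
gripper_force: 0.0
time_s: 10.35
position: [0.4827, 0.2266, 0.1879]
tool_rot: [[-1.0, -0.0, 0.006], [-0.0, 1.0, 0.001], [-0.006, 0.001, -1.0]]
ft_force: [0.3, -0.1, -1.0]
grip_width: 0.0516
gripper_force: 0.0
short_tin 0.97 [286.0, 216.6] [0.48450939 0.21269701 0.018     ]
short_tin 0.33 [342.3, 183.1] [0.66914702 0.3286691  0.018     ]
short_tin 0.24 [403.7, 351.7] [ 0.70000255 -0.26877103  0.018     ]
drawer_front 0.85 [260.9, 193.4] [0.42086551 0.23508379 0.096     ]
[285.2, 207.3, 24.0, 27.4]
[0.48106723 0.22611107 0.1836446 ] [[-9.99996314e-01 -1.81123469e-04 -2.70894070e-03]
 [-1.79458835e-04  9.99999795e-01 -6.14726915e-04]
 [ 2.70905148e-03 -6.14238506e-04 -9.99996142e-01]]
```

The tin is standing in the drawer. Next I'll close the fingers and push the panel from the front.

```bash
python3 -m pendant '[[0,0.06,0,0,0,0,0],[0,0.116,0,0,0,0,0],[0,0.116,0,0.05,0,0,0],[0,0.116,0,0.1,0,0,0],[0,0.116,0,0.117,0,0,0]]'
python3 -m pendant '[[0,-0.015,0,0,0,0,0],[0,-0.025,0,0,0,0,0],[0,-0.033,0,0,0,0,0],[0,-0.041,0,0,0,0,0],[0,-0.049,0,0,0,0,0]]'
python3 -m pendant '[[0,-0.01,0,0,0,0,0],[0,-0.021,0,0,0,0,0],[0,-0.032,0,0,0,0,0],[0,-0.043,0,0,0,0,0],[0,-0.054,0,0,0,0,0]]'
python3 - <<'E'
from h import *
S=env.get_image("side")
for t in("short_tin","drawer_front"):
  for k in env.tip_of("side",t)[:1]: print(t,k["conf"],k["centre"],atz(S,k["centre"],.018 if t=="short_tin" else .096))
s=env.observe();print(s["position"],s["ft_force"])
E
```

```text
time_s: 11.18
position: [0.3638, 0.2257, 0.0651]
tool_rot: [[-1.0, -0.0, -0.006], [-0.0, 1.0, -0.002], [0.006, -0.002, -1.0]]
ft_force: [0.1, 0.3, 1.2]
grip_width: 0.0001
gripper_force: 0.0
time_s: 11.8
position: [0.415, 0.2263, 0.0683]
tool_rot: [[-1.0, -0.0, 0.0], [-0.0, 1.0, 0.0], [-0.0, 0.0, -1.0]]
ft_force: [-1.9, -0.4, 0.7]
grip_width: 0.0001
gripper_force: 0.0
time_s: 12.42
position: [0.4695, 0.2263, 0.068]
tool_rot: [[-1.0, -0.0, 0.0], [-0.0, 1.0, 0.0], [-0.0, 0.0, -1.0]]
ft_force: [0.5, 0.1, 0.5]
grip_width: 0.0003
gripper_force: 0.0
short_tin 0.59 [308.6, 213.0] [0.55005931 0.21704665 0.018     ]
drawer_front 0.74 [285.1, 193.0] [0.48695004 0.22617551 0.096     ]
[0.46918865 0.22619935 0.06793857] [0.0768996  0.53506173 0.64640509]
```

```bash
python3 -m pendant '[[0,-0.009,0,0,0,0,0],[0,-0.018,0,0,0,0,0],[0,-0.027,0,0,0,0,0],[0,-0.036,0,0,0,0,0],[0,-0.042,0,0,0,0,0]]'
python3 -m pendant '[[0,-0.003,0,0,0,0,0],[0,-0.006,0,0,0,0,0],[0,-0.006,0,0,0,0,0]]'
python3 - <<'E'
from h import *
S=env.get_image("side")
for t in("short_tin","drawer_front","latch"):
  for k in env.tip_of("side",t)[:1]: print(t,k["conf"],k["centre"],atz(S,k["centre"],.096))
for k in env.trace("side","latch")[:1]: print(k["bbox"])
s=env.observe();print(s["position"],s["ft_force"])
cv2.imwrite("pics/d3.png",cv2.resize(S["image"][120:300,230:420],None,fx=3,fy=3))
E
```

```text
time_s: 13.2
position: [0.5113, 0.2262, 0.068]
tool_rot: [[-1.0, -0.0, 0.0], [-0.0, 1.0, 0.0], [-0.0, 0.0, -1.0]]
ft_force: [-1.2, 0.5, -0.3]
grip_width: 0.0001
gripper_force: 0.0
time_s: 13.58
position: [0.5167, 0.2263, 0.0681]
tool_rot: [[-1.0, -0.0, 0.0], [-0.0, 1.0, -0.0], [-0.0, -0.0, -1.0]]
ft_force: [-0.2, 0.5, -0.3]
grip_width: -0.0004
gripper_force: 0.0
drawer_front 0.72 [302.9, 188.3] [0.53811262 0.23762001 0.096     ]
latch 0.64 [346.5, 178.7] [0.66561087 0.25837299 0.096     ]
[343.3, 183.0, 11.6, 12.2]
[0.51652086 0.2262775  0.06808053] [-0.09045307  0.97116291  0.7491762 ]
```

View pics/d3.png

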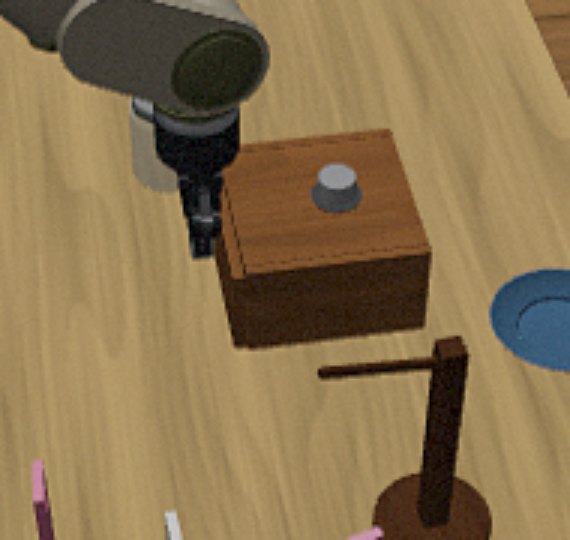

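The drawer is shut and the latch has risen again, at crop (337,185). Next I'll give it one small confirming push, then retreat and go to the white scoop.

```bash
python3 -m pendant '[[0,-0.002,0,0,0,0,0],[0,-0.004,0,0,0,0,0]]'
python3 -m pendant '[[0,0.05,0,0,0,0,0],[0,0.064,0,-0.05,0,0,0],[0.4,0.064,0,-0.11,0,0,0],[0.7,0.064,0,-0.17,0,0,0],[0.8,0.064,0,-0.182,0,0,0]]'
python3 -m pendant '[[0.8,0,-0.213,0,0,0,0],[0.8,0,-0.213,0,0,0,0],[0.8,0,-0.213,0,0,0,0],[0.8,0,-0.213,0,0,0,0]]'
python3 -m pendant '[[0.8,0.01,-0.213,0,0,0,-0.185],[0.8,0.01,-0.213,0,0,0,-0.185],[0.8,0.01,-0.213,0,0,0,-0.185],[0.8,0.01,-0.213,0,0,0,-0.185],[0.8,0.01,-0.213,0,0,0,-0.185]]'
python3 - <<'E'
from h import *
np.set_printoptions(precision=4,suppress=True)
S=env.get_image("side");T=env.get_image("top")
for c,d in(("side",S),("top",T)):
    for k in env.tip_of(c,"scoop_hole"): print(c,round(k["conf"],2),k["centre"],atz(d,k["centre"],.172))
s=env.observe();print(s["position"],s["tool_rot"],s["grip_width"])
print("proj TCP xy at .19",proj(S,[s["position"][0],s["position"][1],.19]))
cv2.imwrite("pics/s1.png",cv2.resize(S["image"][210:370,210:390],None,fx=4.4,fy=3.75))
E
```

```text
time_s: 14.08
position: [0.52, 0.2263, 0.0679]
tool_rot: [[-1.0, -0.0, -0.002], [-0.0, 1.0, -0.0], [0.002, -0.0, -1.0]]
ft_force: [-7.8, -0.5, 2.1]
grip_width: 0.0
gripper_force: 0.0
time_s: 14.7
position: [0.4577, 0.2266, 0.254]
tool_rot: [[-1.0, -0.0, 0.008], [-0.0, 1.0, 0.002], [-0.008, 0.002, -1.0]]
ft_force: [-0.1, -0.8, -1.7]
grip_width: 0.0547
gripper_force: 0.0
time_s: 15.2
position: [0.4563, 0.0106, 0.2491]
tool_rot: [[-1.0, 0.003, -0.002], [0.003, 1.0, 0.0], [0.002, 0.0, -1.0]]
ft_force: [-0.0, 1.2, 0.2]
grip_width: 0.0682
gripper_force: 0.0
time_s: 15.82
position: [0.4463, -0.2017, 0.2487]
tool_rot: [[-0.984, -0.181, -0.002], [-0.181, 0.984, 0.001], [0.001, 0.001, -1.0]]
ft_force: [-0.9, 0.9, -0.5]
grip_width: 0.0688
gripper_force: 0.0
side 0.96 [348.1, 306.9] [ 0.5708 -0.234   0.172 ]
side 0.95 [269.0, 347.4] [ 0.3956 -0.3068  0.172 ]
side 0.9 [286.9, 300.5] [ 0.4447 -0.197   0.172 ]
side 0.71 [241.7, 284.4] [ 0.3519 -0.1378  0.172 ]
side 0.44 [335.3, 213.5] [0.5941 0.0486 0.172 ]
top 0.63 [422.7, 216.8] [ 0.5763 -0.2268  0.172 ]
top 0.57 [188.5, 255.2] [0.4873 0.3532 0.172 ]
top 0.52 [415.4, 270.3] [ 0.4438 -0.2031  0.172 ]
[ 0.4467 -0.1987  0.2497] [[-0.9827 -0.1853 -0.0006]
 [-0.1853  0.9827  0.0007]
 [ 0.0004  0.0008 -1.    ]] 0.06845071405371635
proj TCP xy at .19 [287.6156 295.8833]
```

View pics/s1.png

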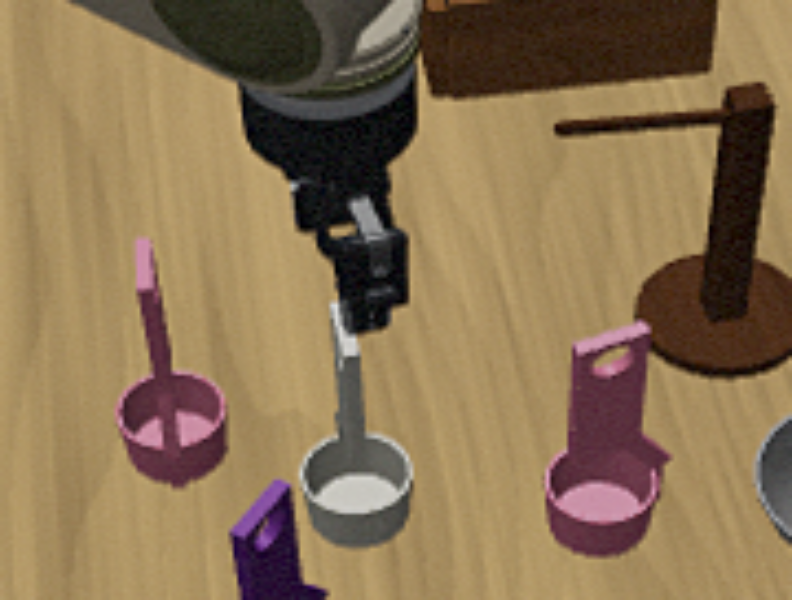

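The gripper is over the white scoop's paddle, whose top edge runs from crop (333,308) to (352,355). Position and yaw agree, so I'll go down and grip.

```bash
python3 -m pendant '[[0.8,0.002,-0.002,0.05,0,0,0],[0.8,0.002,-0.002,0.09,0,0,0],[0.8,0.002,-0.002,0.102,0,0,0],[0.8,0.002,-0.002,0.102,0,0,0],[0.2,0.002,-0.002,0.102,0,0,0]]' 40
python3 -m pendant '[[0.2,0,0,0,0,0,0],[0.2,0,0,0,0,0,0],[0.2,0,0,0,0,0,0],[0.2,0,0,0,0,0,0]]' 40
python3 -m pendant '[[0.2,0,0,-0.01,0,0,0],[0.2,0,0,-0.03,0,0,0],[0.2,0,0,-0.048,0,0,0],[0.2,0,0,-0.048,0,0,0]]' 40
python3 - <<'E'
from h import *
from scipy.optimize import least_squares
np.set_printoptions(precision=4,suppress=True)
S=env.get_image("side");T=env.get_image("top")
s=env.observe();print(s["position"],s["tool_rot"],s["grip_width"],s["gripper_force"])
obs=[(S,(-.105,0,.220),(336.6,244.1)),(T,(-.105,0,.220),(370.9,216.7)),(S,(0,0,.014),(374.5,293)),(T,(0,0,.014),(360,195.8)),(S,(0,0,.222),(380,234.8)),(T,(0,0,.222),(365,175)),(S,(-.065,0,.214),(355.1,240.5))]
def f(p):
    c,s_=np.cos(p[2]),np.sin(p[2]);o=[]
    for d,q,px in obs: o+=list(proj(d,(p[0]+c*q[0]-s_*q[1],p[1]+s_*q[0]+c*q[1],q[2]))-px)
    return o
r=least_squares(f,[.671,-.087,.07],loss="soft_l1");print(r.x,np.degrees(r.x[2]),np.round(r.fun,1))
x,y,a=r.x
for u in(-.105,-.065):print("peg",u,x+np.cos(a)*u,y+np.sin(a)*u)
for c,d in(("side",S),("top",T)):
    for k in env.tip_of(c,"scoop_hole"): print(c,round(k["conf"],2),k["centre"],atz(d,k["centre"],.22))
cv2.imwrite("pics/s2.png",cv2.resize(S["image"][210:370,210:390],None,fx=4.4,fy=3.75))
E
```

```text
time_s: 16.65
position: [0.4458, -0.2023, 0.1495]
tool_rot: [[-0.983, -0.185, 0.002], [-0.185, 0.983, -0.002], [-0.002, -0.002, -1.0]]
ft_force: [-0.1, 0.6, 0.6]
grip_width: 0.0515
gripper_force: 0.0
time_s: 17.15
position: [0.4456, -0.2021, 0.1495]
tool_rot: [[-0.983, -0.184, 0.002], [-0.184, 0.983, -0.001], [-0.002, -0.001, -1.0]]
ft_force: [-0.4, 2.5, 6.4]
grip_width: 0.0375
gripper_force: 39.5
time_s: 17.65
position: [0.4456, -0.2024, 0.1976]
tool_rot: [[-0.983, -0.184, 0.003], [-0.184, 0.983, -0.002], [-0.002, -0.003, -1.0]]
ft_force: [-0.1, 0.8, -1.2]
grip_width: 0.0371
gripper_force: 40.3
[ 0.445  -0.202   0.1959] [[-0.9829 -0.1842 -0.0001]
 [-0.1842  0.9829 -0.    ]
 [ 0.0001 -0.     -1.    ]] 0.03750169847454492 40.24191646836698
[ 0.6732 -0.0841  0.0979] 5.609718183340124 [-0.7 -0.4  0.2  0.  -0.3 -1.8 -0.1 -1.   0.7 -0.3  0.7 -0.9 -2.1  1.7]
peg -0.105 0.5686689950337716 -0.09439162510094913
peg -0.065 0.6084774284022177 -0.0904815569749467
side 0.67 [345.2, 306.1] [ 0.5569 -0.2653  0.22  ]
side 0.65 [269.7, 348.5] [ 0.3968 -0.34    0.22  ]
top 0.82 [423.1, 215.2] [ 0.5708 -0.2179  0.22  ]
top 0.52 [464.6, 291.4] [ 0.3899 -0.3056  0.22  ]
top 0.42 [421.5, 268.0] [ 0.4452 -0.2086  0.22  ]
```

View pics/s2.png

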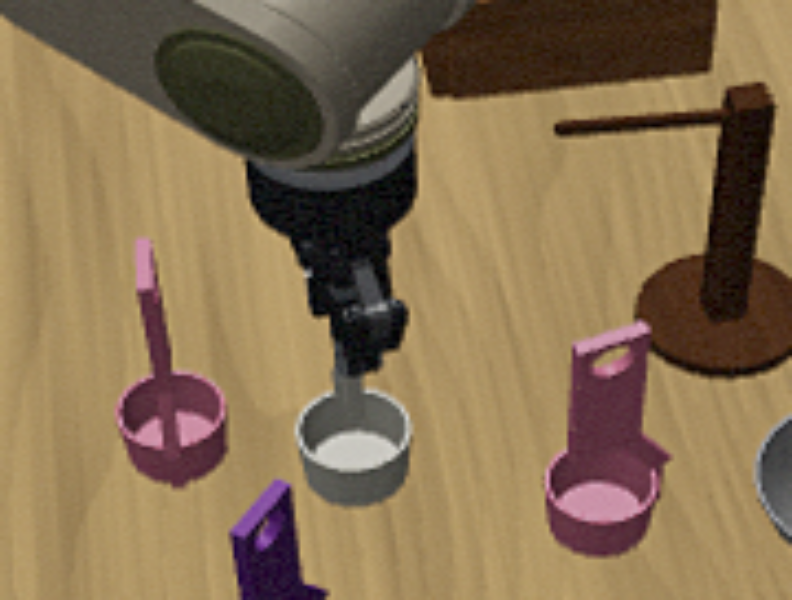

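The white scoop is in the gripper and lifted clear, with its cup at crop (355,445). Next I'll turn it to the peg's direction and stand off 35 mm before the tip.

```bash
python3 -m pendant '[[0.2,-0.05,0.04,0,0,0,0.088],[0.2,-0.09,0.072,0,0,0,0.088],[0.2,-0.107,0.086,0,0,0,0.088],[0.2,-0.107,0.086,0,0,0,0.088],[0.2,-0.107,0.086,0,0,0,0.088]]'
python3 - <<'E'
from h import *
np.set_printoptions(precision=4,suppress=True)
S=env.get_image("side");T=env.get_image("top")
s=env.observe();print(s["position"],s["tool_rot"],s["grip_width"],s["gripper_force"])
p=s["position"]; print("hole exp",proj(S,[p[0],p[1],p[2]+.023]),proj(T,[p[0],p[1],p[2]+.023]))
for c,d in(("side",S),("top",T)):
    for t in("scoop_hole","peg_tip","peg_mid"):
        for k in env.tip_of(c,t): print(t,c,round(k["conf"],2),k["centre"],atz(d,k["centre"],.22))
a=cv2.resize(S["image"][190:330,280:400],None,fx=3.3,fy=4.2);b=cv2.resize(T["image"][160:300,320:440],None,fx=3.3,fy=4.2)
cv2.imwrite("pics/s3.png",np.hstack([a,b]))
E
```

```text
time_s: 18.48
position: [0.5339, -0.0983, 0.1956]
tool_rot: [[-0.995, -0.097, -0.001], [-0.097, 0.995, 0.0], [0.001, 0.0, -1.0]]
ft_force: [-0.9, -0.6, -1.1]
grip_width: 0.0376
gripper_force: 40.5
[ 0.5339 -0.0987  0.1959] [[-0.9954 -0.0958 -0.0005]
 [-0.0958  0.9954 -0.    ]
 [ 0.0005  0.     -1.    ]] 0.03754381072895996 40.47136387322098
hole exp [320.7933 247.2958] [373.2673 231.1822]
scoop_hole side 0.76 [345.2, 301.6] [ 0.559  -0.2543  0.22  ]
scoop_hole side 0.64 [270.6, 349.7] [ 0.3982 -0.3429  0.22  ]
scoop_hole side 0.56 [242.5, 286.2] [ 0.3555 -0.1818  0.22  ]
peg_tip side 0.72 [335.2, 246.8] [ 0.5655 -0.1032  0.22  ]
peg_mid side 0.78 [353.6, 241.0] [ 0.6093 -0.0924  0.22  ]
peg_mid side 0.36 [323.9, 293.9] [ 0.5195 -0.2282  0.22  ]
scoop_hole top 0.87 [462.5, 291.5] [ 0.3898 -0.3008  0.22  ]
scoop_hole top 0.63 [388.1, 309.9] [ 0.3494 -0.1276  0.22  ]
scoop_hole top 0.61 [373.5, 230.7] [ 0.5349 -0.0991  0.22  ]
scoop_hole top 0.52 [424.7, 216.5] [ 0.5676 -0.2216  0.22  ]
peg_mid top 0.16 [246.4, 210.1] [0.5887 0.2035 0.22  ]
```

View pics/s3.png

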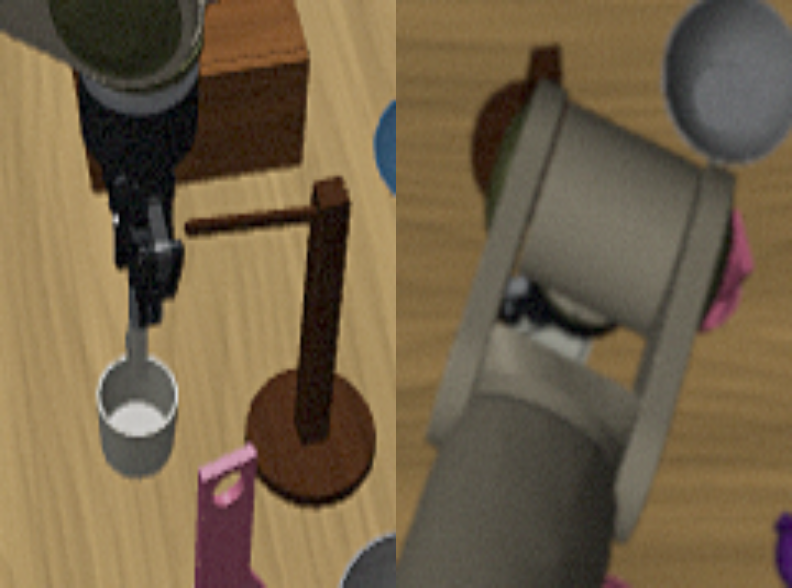

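Standing off, the scoop's yaw matches the peg, with the tip at crop (190,227) level with the hole's expected height. Next I'll slide on in small steps while watching the force.

```bash
python3 -m pendant '[[0.2,-0.012,0,0,0,0,0],[0.2,-0.022,0,0,0,0,0],[0.2,-0.028,0,0,0,0,0],[0.2,-0.034,0,0,0,0,0],[0.2,-0.034,0,0,0,0,0]]'
python3 -m pendant '[[0.2,-0.004,0,0.001,0,0,0],[0.2,-0.008,0,0.001,0,0,0],[0.2,-0.012,0,0.002,0,0,0],[0.2,-0.012,0,0.002,0,0,0]]'
```

```text
time_s: 19.5
position: [0.5686, -0.0945, 0.1959]
tool_rot: [[-0.995, -0.097, -0.0], [-0.097, 0.995, 0.0], [0.0, 0.0, -1.0]]
ft_force: [0.8, -0.3, -0.6]
grip_width: 0.0371
gripper_force: 40.5
time_s: 20.0
position: [0.5804, -0.0933, 0.1938]
tool_rot: [[-0.995, -0.097, -0.0], [-0.097, 0.995, 0.0], [0.0, 0.0, -1.0]]
ft_force: [-0.2, -0.6, -1.0]
grip_width: 0.0376
gripper_force: 40.5
```

```bash
python3 -m pendant '[[0.2,-0.008,0,0.001,0,0,0],[0.2,-0.016,0,0.002,0,0,0],[0.2,-0.024,0,0.003,0,0,0],[0.2,-0.028,0,0.004,0,0,0],[0.2,-0.028,0,0.004,0,0,0]]'
python3 -m pendant '[[0.2,0,0,0.002,0,0,0],[0.2,0,0,0.004,0,0,0],[0.2,0,0,0.005,0,0,0],[0.2,0,0,0.005,0,0,0]]'
python3 - <<'E'
from h import *
S=env.get_image("side");cv2.imwrite("pics/s4.png",cv2.resize(S["image"][190:330,280:420],None,fx=4.2,fy=4.2))
E
```

```text
time_s: 20.62
position: [0.6083, -0.0906, 0.1898]
tool_rot: [[-0.995, -0.097, -0.0], [-0.097, 0.995, 0.0], [0.0, 0.0, -1.0]]
ft_force: [-0.7, 0.9, -0.6]
grip_width: 0.0376
gripper_force: 40.5
time_s: 21.12
position: [0.608, -0.0907, 0.185]
tool_rot: [[-0.995, -0.097, -0.0], [-0.097, 0.995, 0.0], [0.0, 0.0, -1.0]]
ft_force: [0.3, 0.1, -1.4]
grip_width: 0.0376
gripper_force: 40.5
```

View pics/s4.png

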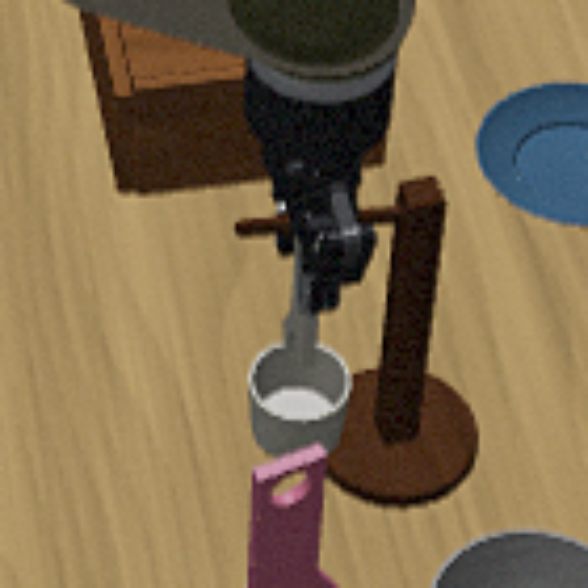

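The peg runs through the handle: its tip shows at crop (240,227), left of the paddle. Next I'll lower the last bit, release and go straight up.

```bash
python3 -m pendant '[[0.2,0,0,0.001,0,0,0],[0.2,0,0,0.002,0,0,0],[0.2,0,0,0.002,0,0,0]]'
python3 -m pendant '[[0.5,0,0,0,0,0,0],[0.6,0,0,0,0,0,0],[0.8,0,0,0,0,0,0],[0.9,0,0,0,0,0,0],[0.9,0,0,0,0,0,0]]'
python3 -m pendant '[[0.9,0,0,0,0,0,0],[0.9,0,0,-0.01,0,0,0],[0.9,0,0,-0.03,0,0,0],[0.9,0,0,-0.06,0,0,0],[0.9,0,0,-0.1,0,0,0]]'
python3 -m pendant '[[0.9,0,0,-0.05,0,0,0],[0.9,0.05,0.05,-0.08,0,0,0],[0.9,0.1,0.1,-0.08,0,0,0],[0.9,0.1,0.15,-0.08,0,0,0],[0.9,0.1,0.18,-0.08,0,0,0]]'
python3 -m pendant '[[0.9,0,0,0,0,0,0],[0.9,0,0,0,0,0,0],[0.9,0,0,0,0,0,0],[0.9,0,0,0,0,0,0],[0.9,0,0,0,0,0,0]]'
python3 - <<'E'
from h import *
S=env.get_image("side");T=env.get_image("top")
a=cv2.resize(S["image"][130:430,260:460],None,fx=2,fy=2);b=cv2.resize(T["image"][140:290,330:430],None,fx=4,fy=4)
cv2.imwrite("pics/s5.png",np.hstack([a,b]))
E
```

```text
time_s: 21.55
position: [0.6083, -0.0907, 0.1841]
tool_rot: [[-0.995, -0.097, 0.002], [-0.097, 0.995, -0.001], [-0.001, -0.001, -1.0]]
ft_force: [-1.2, 0.5, 5.1]
grip_width: 0.0373
gripper_force: 41.0
time_s: 22.18
position: [0.6081, -0.0907, 0.183]
tool_rot: [[-0.995, -0.097, -0.0], [-0.097, 0.995, 0.0], [0.0, 0.0, -1.0]]
ft_force: [-0.1, 0.7, 0.5]
grip_width: 0.0768
gripper_force: 0.0
time_s: 22.8
position: [0.6078, -0.0906, 0.2842]
tool_rot: [[-0.995, -0.097, -0.001], [-0.097, 0.995, 0.0], [0.001, 0.0, -1.0]]
ft_force: [0.6, -0.1, -0.5]
grip_width: 0.0769
gripper_force: 0.0
time_s: 23.42
position: [0.4895, 0.0808, 0.3648]
tool_rot: [[-0.995, -0.098, 0.003], [-0.098, 0.995, 0.0], [-0.003, -0.0, -1.0]]
ft_force: [0.1, 0.3, 0.6]
grip_width: 0.0767
gripper_force: 0.0
time_s: 24.05
position: [0.4913, 0.0784, 0.363]
tool_rot: [[-0.995, -0.096, -0.0], [-0.096, 0.995, -0.0], [0.0, 0.0, -1.0]]
ft_force: [0.0, -0.2, -0.5]
grip_width: 0.0766
gripper_force: 0.0
```

View pics/s5.png

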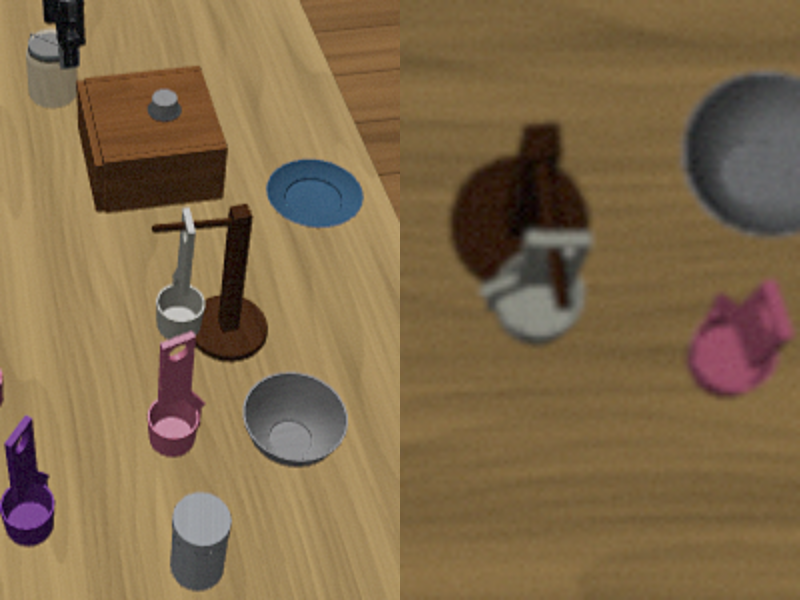

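The white scoop hangs on the peg at crop (187,240), clear of the post. The drawer is shut with the latch up at (165,103), and the bowl and tall tin have not moved. I'll let any swing settle, then hand in.

```bash
for i in 1 2 3 4; do python3 -m pendant '[[0.9,0,0,0,0,0,0],[0.9,0,0,0,0,0,0],[0.9,0,0,0,0,0,0],[0.9,0,0,0,0,0,0],[0.9,0,0,0,0,0,0]]' | head -1; done
python3 - <<'E'
from h import *
b=[]
for i in range(3):
    S=env.get_image("side")
    b.append([np.round(r["bbox"],1).tolist() for r in env.trace("side","scoop") if abs(r["bbox"][0]-352)<15 and r["bbox"][1]<300])
print(b); print(env.close_job())
E
```

```text
time_s: 24.78
time_s: 25.4
time_s: 26.02
time_s: 26.65
[[[349.4, 268.0, 21.8, 65.8]], [[349.4, 267.2, 24.1, 69.6]], [[350.2, 267.1, 19.3, 66.1]]]
the job is handed in; nothing more can be done
None
```

The job is handed in at about 27 s of the 72 s allowed: the short tin stood upright in the drawer before I pushed it shut, the latch has risen again, the white scoop hangs free on the peg, and the tall tin, bowl and jar were not touched.

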